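# Open the grill's gas cock and set its heat pointer

### The job

Get the grill ready to light: push the long lever of its gas cock round until it lies fully in line with its pipe, then push the arm of the heat regulator's pointer round until it points at the large round stud and leave it there. Push gently with a fingertip, without gripping it or lifting anything, do not move the pointer until the gas cock is fully open, and leave the short-lever cock and everything else on the worktop as it stands.

Things in the scene. Friction and masses are not known exactly. Their poses are not given: they have to be found in the camera images.
- cock_long: Gas cock with the LONG lever, screwed to the worktop: brass and steel pipe stub 150 mm long and 38 mm thick at most, its axis 34 mm above the worktop, on a 70 x 60 mm foot. Origin on the worktop straight under the lever's vertical axle; its x axis runs along the pipe. Above the pipe only a 24 mm thick neck and, from 78 to 94 mm, a 30 mm round hub carry the lever.
- lever_long (a joint): Angle of the long lever (rad). 0 = shut: lever square across the pipe, along the cock's +y axis. It grows as the lever swings clockwise seen from above; 1.571 = fully open, at its stop, lever along the cock's +x axis. Starts between 0 and 0.35, stays where it is left and takes about 4 N to push at 75 mm from the axle.
- lever_long_tip (a point): Free end of the long lever's bar, 105 mm from the axle and 86 mm above the worktop. The bar is level, 12 mm wide (17 mm over its black grip sleeve) and 12 mm thick (80 to 92 mm above the worktop), with nothing beneath it but the pipe once it is open.
- cock_short: The other gas cock, alike but for its SHORT lever (58 mm); origin and axes as for the first. It may stand left or right of the long one. Leave it alone.
- lever_short_tip (a point): Free end of the short lever, 58 mm from its axle, 86 mm above the worktop. Must not be moved.
- regulator: Heat regulator, fixed: round grey housing 224 mm across with a flat aluminium face 50 mm above the worktop. Origin on the worktop under the pointer's vertical axle, which is the centre of the face.
- pointer (a joint): Angle of the pointer (rad): at 0 it points along the regulator's +x axis; it grows counter-clockwise seen from above and runs from -1.9 to 1.9. Starts between -0.3 and 0.3; stays where it is left; takes about 2.5 N to push at 50 mm from the axle, either way.
- pointer_tip (a point): Pointed end of the black pointer, 68 mm from the axle and 91 mm above the worktop. The arm is a level bar 14 mm wide, tapering beyond 55 mm from the axle, from 82 to 100 mm above the worktop; its hub is 36 mm across. The gap beneath the arm down to the face is 32 mm.
- pointer_aim (a point): Point in the air straight ahead of the pointer's tip, 88 mm from the axle: the distance at which the studs stand.
- stud_large: LARGE round stud, 30 mm across, 8 mm high, on the regulator's face 88 mm from the axle; origin at the centre of its underside. The three studs, all of dark steel, swap places from run to run: they stand at pointer angles of about -1.25, 0.8 and 1.5.
- stud_small: Small round stud, 12 mm across, 8 mm high; not the target.
- stud_square: Square stud, 16 mm wide, 8 mm high; not the target.
- bowl: Small white bowl, 64 mm across, 30 mm high, loose; origin at the centre of its underside. Leave it where it stands.
- dish: Shallow blue ceramic dish, 76 mm across, 22 mm high, loose; origin at the centre of its underside. Leave it where it stands.
- shaker: Steel shaker, 44 mm across, 86 mm high, loose; origin at the centre of its underside. Leave it where it stands.
- tin: Plain aluminium can, 62 mm across, 75 mm high, loose; origin at the centre of its underside. Leave it where it stands.
- skewer_cup: Steel cup 72 mm across and 90 mm high holding wooden skewers that reach 165 mm, loose; origin at the centre of its underside. Leave it where it stands.
- tongs: Steel tongs lying flat, 220 mm long, 12 mm high, loose; origin at the centre of its underside. Leave it where it stands.
- sauce: Amber sauce bottle, 58 mm across, 120 mm high, loose; origin at the centre of its underside. Leave it where it stands.

How it is judged:
By the outcome, as a careful person would: the job done as asked, in the order asked, and still so for the second after the job is handed in, with the robot touching nothing.
It also fails if it takes over 56 s, if anything falls off the work surface, if the arm or the gripper's body presses on something with over 40 N, if the wrist force passes 120 N, or if a joint passes its speed limit or range.

### The arm

A 6-joint arm with a two-finger parallel gripper is mounted at the origin on the work surface. World frame = base frame: x ahead of the robot, y to its left, z up, the work surface at z = 0. Lengths are in mm, angles in rad, forces in N, time in s.
With the tool pointing down it reaches from about 375 to 825 mm from the base axis. Payload 5.5 kg.
Tool frame: the origin (TCP) lies on the centre line of the jaws, within the pads' length; the fingertips stand 14 mm ahead of it and the grasp point (between the pads) lies 5 mm behind it (r.finger_overhang is the distance from the TCP to the fingertips, in mm); y points along the fingers, x is the direction in which the jaws open and shut, and the axes are right-handed (so a half turn about y gives the same grasp; the last joint's range is limited). The gripper opens to 85 mm and grips with 20 to 120 N. Pads are 22 mm wide; open, the fingers measure 114 mm over their backs; the gripper's body (76 mm by 85 mm) begins 54 mm behind the grasp point. The pads swing forward as they close: fully open they stand 13 mm farther back than shut.
Start: joints at [1.142, 0.314, -0.047, 1.21, 0, 1.571], TCP at [249.464, 545.676, 245.299] pointing down, gripper open.
Joint ranges: [-2.67, 2.67], [-0.69, 1.73], [-1.03, 1.25], [-2.08, 2.16], [-1.42, 1.45], [-3.14, 3.14]. Speed limits (rad/s): [2.39, 2.39, 3.01, 3.14, 3.14, 3.14].

### API

Orientations are given as a rotation vector (axis times angle).
In Python, from workcell import r gives the robot as it stands. The module is installed in compiled form; this text tells all that it offers.
- The arm moves only by the tool carry_out, never from a script. Its argument "targets" is a list of rows, each a list of 6 numbers: the shift along the tool's x, y, z in cm, then the turn, a rotation vector about the tool's x, y, z in rad. A call has 1 to 12 rows; each row is the pose to reach, as a shift and turn from the pose commanded when the call began, along the tool's axes at that moment; what a row does not reach only later rows make up. A row lasts 1/10 s, in which the tool goes at most 50 mm and 8.59 degrees, less where a joint would pass 70% of its speed; a pose out of reach is approached as far as the arm can. A call with a gripper value outside its range is refused whole. "gripper" is the opening, from -1 (shut) to 1 (fully open), set as the call begins (left out, the last holds). The fingers move at their own pace and stop on an object; "squeeze" is the grip in N (left out, the last holds). Time passes only in rows, so rows that repeat a pose let the fingers close. It gives the time, the measured TCP pose, the force and the opening at its end, in the units of the state.
- r.get_obs(): the state, without advancing time (a new reading comes with each control period).
- r.camera(name): name is "scene" or "top"; returns the picture (400x640x3 uint8, red, green, blue); there is no depth.
- r.camera_info(name): a dict with "mtx" (3x3 intrinsics, pixels), "rvec" (rotation vector, rad) and "tvec" (3), from world to camera coordinates, as OpenCV has them. Camera axes: x right, y down, z forward; pixel columns grow to the right and rows downward; lengths in mm; the calibration is good to about 2 mm. A picture is of the moment at which its call begins. camera_info takes no time and is no camera call.
- r.sign_off(): hands the job in, once; it reports no verdict.
The state is a dict: "clock": time; "joint_pos": joint angles; "qd": joint speeds; "effort": joint torques, N m; "eef_pos": TCP position; "tcp_rot": TCP orientation; "force": force on the tool from outside, world axes, zero at the start; "wrist_torque": the same for the moment, N m; "opening": opening from 0.0 (shut) to 1.0 (fully open).
Only numpy, scipy, OpenCV 4.12 (cv2) and the standard library are available. Lean on these libraries where they do the work, as an engineer would, in place of code of your own. Each camera call takes 0.05 s, during which the arm holds its last target. There are 200 camera calls.

## Working session

There is one attempt and no reset: what is moved stays moved. The work goes in short steps, Python scripts to look and compute and a tool call to move; the robot and the scene stay as the last step left them, time stands still between calls to the robot, and variables do not carry over. Pictures are saved under pics/ and viewed, about 8 in all and at most 12, crops included, and the job is handed in when it is done.

Besides the shell and the picture viewer there is one more tool, called after ">>>" as a command line: name --pt "numbers of a row" for each row, then --argument value for the rest. carry_out: Moves the arm, as the interface text tells. Its arguments: {"type":"object","properties":{"targets":{"type":"array","items":{"type":"array","items":{"type":"number"}}},"gripper":{"type":"number"},"squeeze":{"type":"number"}},"required":["targets"]}

```bash
mkdir -p pics
python3 - <<'E'
from workcell import r
import cv2
for n in ("scene","top"):
    cv2.imwrite(f"pics/{n}0.png",cv2.cvtColor(r.camera(n),cv2.COLOR_RGB2BGR))
    print(n,r.camera_info(n))
o=r.get_obs();print(o["clock"],o["eef_pos"],o["tcp_rot"],o["opening"],r.finger_overhang)
E
```

```text
scene {'mtx': array([[493.79403076,   0.        , 318.21354769],
       [  0.        , 493.79403076, 192.04994442],
       [  0.        ,   0.        ,   1.        ]]), 'rvec': array([ 1.39581549,  1.97425919, -0.98993351]), 'tvec': array([ 189.71048009, -227.49121638, 1958.95031664])}
top {'mtx': array([[364.78830971,   0.        , 321.63447215],
       [  0.        , 364.78830971, 200.83565015],
       [  0.        ,   0.        ,   1.        ]]), 'rvec': array([ 2.12821228, -2.13827388,  0.15656489]), 'tvec': array([  6.99124989, 577.27544879, 978.21168879])}
0.1 [249.25541261 545.22631776 244.53419354] [-1.38291023 -0.88684618  0.88895759] 0.9996043294267184 14.0
```

View pics/scene0.png

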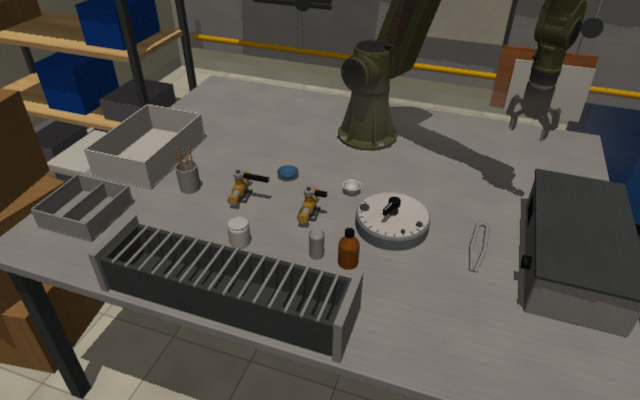

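View pics/top0.png

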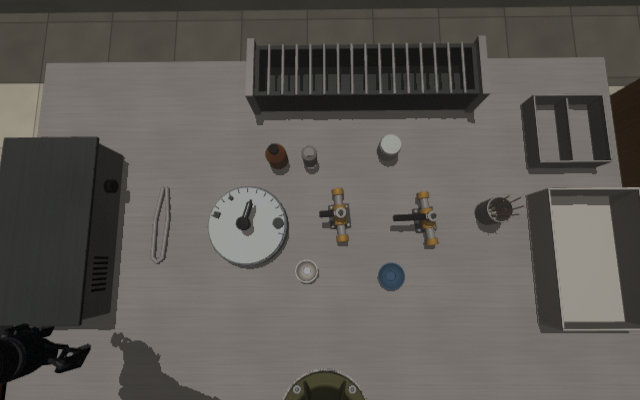

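The scene view shows the long cock at about (242,185) and the short one at (310,205), with the dial at (393,217). In the top view the long cock is at (430,217) with its lever pointing left, the short cock at (340,213) and the dial centre at (248,224). The pointer aims up. I can make out studs at (217,214), (231,198) and (279,223), so I'll zoom in on those.

```bash
cat > h.py <<'E'
import numpy as np, cv2
from workcell import r
from scipy.spatial.transform import Rotation as R
def ray(n,u,v,z):
    c=r.camera_info(n); M=cv2.Rodrigues(c["rvec"])[0]; t=np.ravel(c["tvec"])
    o=-M.T@t; d=M.T@np.linalg.solve(c["mtx"],[u,v,1.]); return o+d*(z-o[2])/d[2]
def proj(n,p):
    c=r.camera_info(n); return cv2.projectPoints(np.float64(p).reshape(-1,1,3),c["rvec"],c["tvec"],c["mtx"],None)[0].reshape(-1,2)
def px2(uvt,uvs):
    P=[];L=[]
    for n in("top","scene"):
        a=ray(n,*(uvt if n=="top" else uvs),0);b=ray(n,*(uvt if n=="top" else uvs),100);P.append(a);L.append((b-a)/np.linalg.norm(b-a))
    A=sum(np.eye(3)-np.outer(d,d) for d in L);return np.linalg.solve(A,sum((np.eye(3)-np.outer(d,d))@p for p,d in zip(P,L)))
def shot(n): return cv2.cvtColor(r.camera(n),cv2.COLOR_RGB2BGR)
E
python3 - <<'E'
import cv2,numpy as np
t=cv2.imread("pics/top0.png");s=cv2.imread("pics/scene0.png")
z=lambda i,x,y,w,h:cv2.resize(i[y:y+h,x:x+w],(400,300),interpolation=cv2.INTER_CUBIC)
cv2.imwrite("pics/z0.png",np.vstack([np.hstack([z(t,198,180,100,75),z(t,375,175,100,75)]),np.hstack([z(s,345,180,100,75),z(s,210,150,100,75)])]))
E
```

```text
(no output)
```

View pics/z0.png

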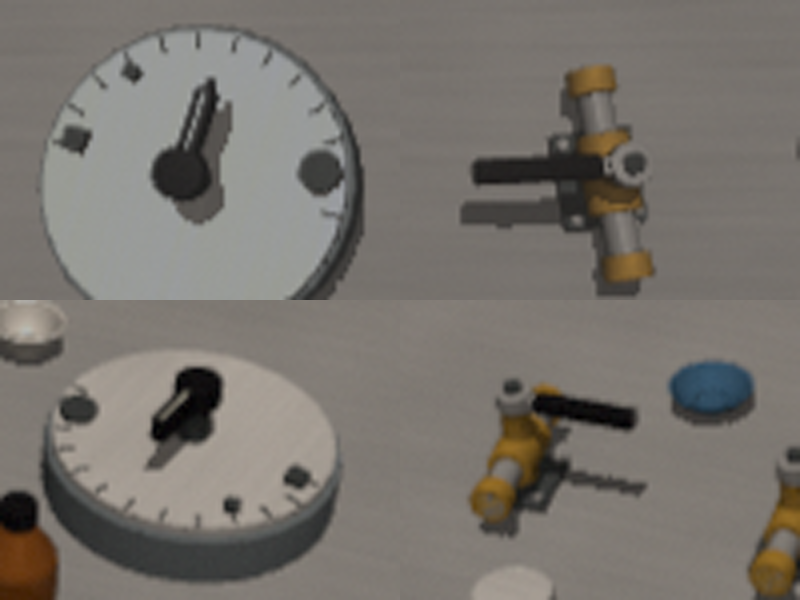

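The large stud is on the right of the dial, at about (278,223) in the top view and (364.5,207) in the scene view. The long lever's tip is at (393,218) top and (268.5,179.5) scene.

Run:
```python
from h import *
np.set_printoptions(precision=1,suppress=True)
print("hub",px2((433.2,215.8),(238.2,172)),ray("top",433.2,215.8,96))
print("levtip",px2((393,218),(268.8,179.5)),ray("top",393,218,86))
pe=[ray("top",u,v,34) for u,v in((422.5,193.5),(432,242))];print("pipe",pe, "dir",np.arctan2(*(pe[0]-pe[1])[1::-1]))
print("ptr hub",px2((243.2,223.2),(394.5,203)),ray("top",243.2,223.2,105))
print("ptr tip",px2((250.8,200.5),(384,212)),ray("top",250.8,200.5,95))
print("stud",px2((278.2,223),(364.5,207)),ray("top",278.2,223,58))
# dial face: light low-sat mask
t=cv2.imread("pics/top0.png");g=cv2.cvtColor(t,cv2.COLOR_BGR2HSV)[180:270,200:300]
m=((g[...,2]>140)).astype(np.uint8)
n=max(cv2.findContours(m,cv2.RETR_EXTERNAL,cv2.CHAIN_APPROX_NONE)[0],key=cv2.contourArea)
e=cv2.fitEllipse(cv2.convexHull(n));print(e,"dial",ray("top",e[0][0]+200,e[0][1]+180,50))
for n,z,(u,v) in(("bowl",30,(307,272)),("dish",22,(391,277)),("tin",75,(390,145)),("shaker",86,(309,153)),("shortaxle",90,(341,212)),("shorttip",86,(320,213)),("sauce",120,(273,148)),("cup",90,(497,209))):print(n,ray("top",u,v,z))
o=r.get_obs();print(R.from_rotvec(o["tcp_rot"]).as_matrix())
```

```text
hub [ 527.2 -289.7   93.2] [ 527.6 -290.8   96. ]
levtip [ 522.9 -185.    85.6] [ 523.4 -186.6   86. ]
pipe [array([ 598.7, -282.1,   34. ]), array([ 461.6, -302. ,   34. ])] dir 0.14376845166969215
ptr hub [510.9 215.6  86.9] [509.6 209.7 105. ]
ptr tip [571.  196.5  93.1] [571.4 193.4  95. ]
stud [514.4 126.8  50.9] [514.3 123.9  58. ]
((46.03340148925781, 44.95396041870117), (73.71324157714844, 76.43098449707031), 49.8939208984375) dial [510.1 214.2  50. ]
bowl [380.7  45.7  30. ]
dish [ 366.  -187.1   22. ]
tin [ 729.2 -187.3   75. ]
shaker [704.6  38.1  86. ]
shortaxle [539.8 -47.9  90. ]
shorttip [537.9   8.3  86. ]
sauce [708.9 132.6 120. ]
cup [ 545.6 -462.6   90. ]
[[ 0.4 -0.  -0.9]
 [ 0.9 -0.   0.4]
 [-0.  -1.   0. ]]
```

The lever is about 0.10 rad open, its axle is at (527,-290), and the pipe lies at +0.144 rad in world axes. The stud is at a world angle of about -1.53 from the dial centre, and the pointer is at about -0.27, so both have to be pushed clockwise. First I'll move across at a safe height with the gripper shut.

>>> carry_out --pt "-5 0 -7 0 -0.1 0" --pt "-10 0 -14 0 -0.2 0" --pt "-15 0 -21 0 -0.3 0" --pt "-20 0 -28 0 -0.4 0" --pt "-23 0 -32.5 0 -0.429 0" --pt "-23 0 -32.5 0 -0.429 0" --pt "-23 0 -32.5 0 -0.429 0" --pt "-23 0 -32.5 0 -0.429 0" --pt "-23 0 -32.5 0 -0.429 0" --pt "-23 0 -32.5 0 -0.429 0" --pt "-23 0 -32.5 0 -0.429 0" --gripper -1

```text
clock: 1.2
eef_pos: [448.9, 202.0, 245.1]
tcp_rot: [-1.208, -1.209, 1.21]
force: [-0.3, -0.0, -0.5]
opening: 0.002
```

>>> carry_out --pt "-5 0 -3.1 0 0 0" --pt "-10 0 -3.1 0 0 0" --pt "-15 0 -3.1 0 0 0" --pt "-20 0 -3.1 0 0 0" --pt "-25 0 -3.1 0 0 0" --pt "-30 0 -3.1 0 0 0" --pt "-35 0 -3.1 0 0 0" --pt "-40 0 -3.1 0 0 0" --pt "-41.4 0 -3.1 0 0 0" --pt "-41.4 0 -3.1 0 0 0" --pt "-41.4 0 -3.1 0 0 0"

```text
clock: 2.3
eef_pos: [480.7, -211.2, 245.0]
tcp_rot: [-1.207, -1.21, 1.21]
force: [0.2, 0.1, -0.2]
opening: 0.002
```

>>> carry_out --pt "0 4 0 0 0 0" --pt "0 8 0 0 0 0" --pt "0 12 0 0 0 0" --pt "0 15 0 0 0 0" --pt "0 15.7 0 0 0 0" --pt "0 15.7 0 0 0 0" --pt "0 15.7 0 0 0 0"

```text
clock: 3.0
eef_pos: [481.8, -212.1, 89.9]
tcp_rot: [-1.21, -1.212, 1.21]
force: [0.2, -0.7, -0.4]
opening: 0.0
```

Run:
```python
from h import *
t=shot("top");s=shot("scene")
z=lambda i,x,y,w,h:cv2.resize(i[y:y+h,x:x+w],(400,300),interpolation=cv2.INTER_CUBIC)
cv2.imwrite("pics/z1.png",np.hstack([z(t,365,165,120,90),z(s,200,130,120,90)]))
```

```text
(no output)
```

View pics/z1.png

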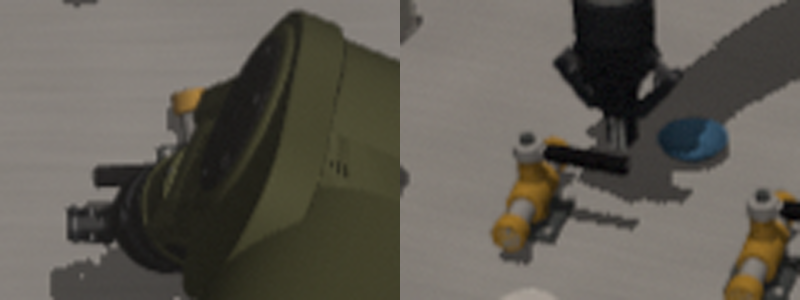

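The fingers are down behind the lever with a gap, clear of the dish. I'll work out the sweep arc.

Run:
```python
from h import *
A=np.array([527,-290]);p0=np.array([481,-212])
for a in np.linspace(1.65,0.10,24):
    n=np.array([-np.sin(a),np.cos(a)]);h=8.5+11*abs(n[0])+14.5*abs(n[1])
    p=A+76*np.array([np.cos(a),np.sin(a)])+h*n-p0
    print(round(a,2),"tool x %.1f z %.1f cm"%(p[1]/10,-p[0]/10))
```

```text
1.65 tool x -0.4 z -1.9 cm
1.58 tool x -0.2 z -2.5 cm
1.52 tool x -0.1 z -3.0 cm
1.45 tool x 0.0 z -3.4 cm
1.38 tool x 0.1 z -3.9 cm
1.31 tool x 0.1 z -4.3 cm
1.25 tool x 0.2 z -4.8 cm
1.18 tool x 0.1 z -5.3 cm
1.11 tool x 0.1 z -5.8 cm
1.04 tool x 0.0 z -6.2 cm
0.98 tool x -0.1 z -6.7 cm
0.91 tool x -0.2 z -7.2 cm
0.84 tool x -0.4 z -7.7 cm
0.77 tool x -0.6 z -8.2 cm
0.71 tool x -0.8 z -8.6 cm
0.64 tool x -1.1 z -9.1 cm
0.57 tool x -1.4 z -9.5 cm
0.5 tool x -1.8 z -10.0 cm
0.44 tool x -2.2 z -10.4 cm
0.37 tool x -2.6 z -10.7 cm
0.3 tool x -3.1 z -11.1 cm
0.23 tool x -3.6 z -11.4 cm
0.17 tool x -4.1 z -11.7 cm
0.1 tool x -4.7 z -11.9 cm
```

>>> carry_out --pt "-0.3 0 -1.0 0 0 0" --pt "-0.3 0 -1.9 0 0 0" --pt "-0.2 0 -2.5 0 0 0" --pt "-0.1 0 -3.0 0 0 0" --pt "0 0 -3.4 0 0 0" --pt "0.1 0 -3.9 0 0 0" --pt "0.1 0 -4.3 0 0 0" --pt "0.2 0 -4.8 0 0 0" --pt "0.1 0 -5.3 0 0 0" --pt "0.1 0 -5.8 0 0 0" --pt "0 0 -6.2 0 0 0" --pt "-0.1 0 -6.7 0 0 0"

```text
clock: 4.3
eef_pos: [546.9, -213.4, 87.9]
tcp_rot: [-1.207, -1.208, 1.21]
force: [-4.7, -0.9, -0.3]
opening: 0.001
```

>>> carry_out --pt "-0.1 0 -0.5 0 0 0" --pt "-0.3 0 -1.0 0 0 0" --pt "-0.5 0 -1.5 0 0 0" --pt "-0.7 0 -1.9 0 0 0" --pt "-1.0 0 -2.4 0 0 0" --pt "-1.3 0 -2.8 0 0 0" --pt "-1.7 0 -3.3 0 0 0" --pt "-2.1 0 -3.7 0 0 0" --pt "-2.5 0 -4.0 0 0 0" --pt "-3.0 0 -4.4 0 0 0" --pt "-3.0 0 -4.4 0 0 0"

```text
clock: 5.4
eef_pos: [591.8, -243.2, 87.9]
tcp_rot: [-1.208, -1.21, 1.208]
force: [-1.9, 1.6, -1.1]
opening: 0.002
```

Run:
```python
from h import *
t=shot("top");s=shot("scene")
z=lambda i,x,y,w,h:cv2.resize(i[y:y+h,x:x+w],(400,300),interpolation=cv2.INTER_CUBIC)
cv2.imwrite("pics/z2.png",np.hstack([z(t,365,165,120,90),z(s,200,130,120,90)]))
```

```text
(no output)
```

View pics/z2.png

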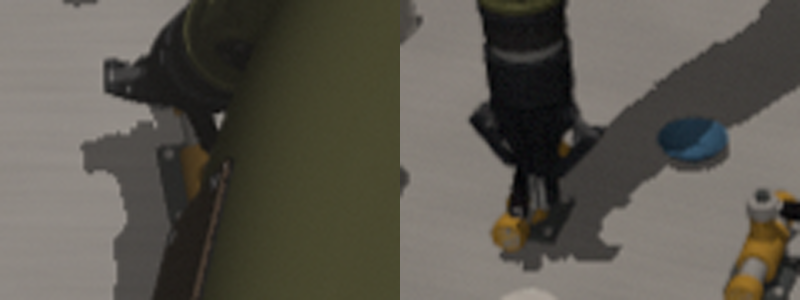

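The lever is most of the way round and lies just behind the fingers. I'll creep it to the stop, watching the force.

>>> carry_out --pt "-0.3 0 -0.1 0 0 0" --pt "-0.6 0 -0.2 0 0 0" --pt "-0.9 0 -0.2 0 0 0" --pt "-1.2 0 -0.2 0 0 0" --pt "-1.2 0 -0.2 0 0 0"

```text
clock: 6.0
eef_pos: [594.6, -255.8, 88.7]
tcp_rot: [-1.21, -1.211, 1.208]
force: [0.9, 4.3, -1.7]
opening: -0.001
```

>>> carry_out --pt "-0.2 0 0 0 0 0" --pt "-0.4 0 0 0 0 0" --pt "-0.4 0 0 0 0 0"

```text
clock: 6.3
eef_pos: [594.4, -259.7, 88.8]
tcp_rot: [-1.21, -1.211, 1.209]
force: [1.8, 4.3, 1.1]
opening: -0.003
```

>>> carry_out --pt "-0.2 0 0 0 0 0" --pt "-0.4 0 0 0 0 0" --pt "-0.4 0 0 0 0 0"

```text
clock: 6.6
eef_pos: [594.4, -261.4, 88.7]
tcp_rot: [-1.207, -1.214, 1.206]
force: [2.3, 11.2, 0.6]
opening: -0.003
```

>>> carry_out --pt "-0.15 0 0 0 0 0" --pt "-0.3 0 0 0 0 0" --pt "-0.3 0 0 0 0 0"

```text
clock: 6.9
eef_pos: [594.4, -261.8, 88.7]
tcp_rot: [-1.202, -1.217, 1.204]
force: [1.7, 17.9, 4.2]
opening: -0.003
```

It has stalled against the stop, with the force rising from 4 to 18 N and no travel. I'll retreat and go above the regulator.

>>> carry_out --pt "1 0 0 0 0 0" --pt "3 0 0 0 0 0" --pt "3 -3 0 0 0 0" --pt "3 -7 0 0 0 0" --pt "3 -11 0 0 0 0" --pt "3 -15 0 0 0 0" --pt "3 -15.7 0 0 0 0" --pt "3 -15.7 0 0 0 0"

```text
clock: 7.7
eef_pos: [594.5, -237.0, 247.5]
tcp_rot: [-1.214, -1.211, 1.21]
force: [0.7, 0.2, 0.3]
opening: -0.0
```

>>> carry_out --pt "5 0 2 0 0 0" --pt "10 0 2.7 0 0 0" --pt "15 0 2.7 0 0 0" --pt "20 0 2.7 0 0 0" --pt "25 0 2.7 0 0 0" --pt "30 0 2.7 0 0 0" --pt "35 0 2.7 0 0 0" --pt "40 0 2.7 0 0 0" --pt "45 0 2.7 0 0 0" --pt "47.4 0 2.7 0 0 0" --pt "47.4 0 2.7 0 0 0" --pt "47.4 0 2.7 0 0 0"

```text
clock: 8.9
eef_pos: [565.3, 237.4, 243.2]
tcp_rot: [-1.208, -1.207, 1.213]
force: [-0.3, -0.9, 0.2]
opening: -0.003
```

Run:
```python
from h import *
t=shot("top");s=shot("scene")
z=lambda i,x,y,w,h:cv2.resize(i[y:y+h,x:x+w],(400,300),interpolation=cv2.INTER_CUBIC)
cv2.imwrite("pics/z3.png",np.vstack([np.hstack([z(t,375,175,100,75),z(s,210,150,100,75)]),np.hstack([z(t,198,180,100,75),z(s,330,130,120,90)])]))
```

```text
(no output)
```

View pics/z3.png

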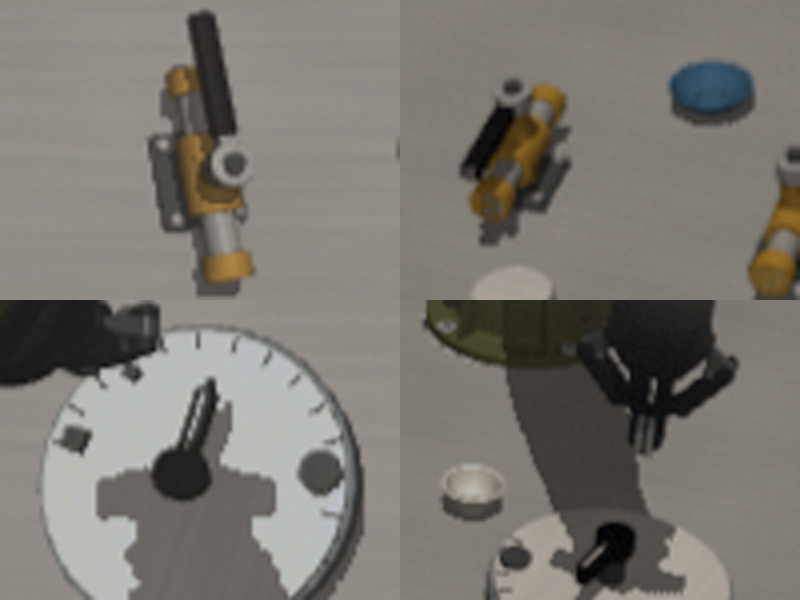

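The lever now lies along the pipe: top-view tip at (425.7,178.7), axle at (433,216). The pointer hasn't moved. I'll compare the lever and pipe directions numerically.

```bash
cat > lev.py <<'E'
from h import *
t=shot("top");hsv=cv2.cvtColor(t,cv2.COLOR_BGR2HSV)
def cent(m):
    y,x=np.nonzero(m);return np.c_[x,y].astype(np.float32)
reg=np.zeros(t.shape[:2],bool);reg[170:212,415:440]=1
dk=cent(reg&(hsv[...,2]<62))
l=cv2.fitLine(dk,cv2.DIST_HUBER,0,.01,.01).ravel();print("dark n",len(dk),l)
a=ray("top",*(l[2:]-15*l[:2]*np.sign(-l[1])*-1),86);b=ray("top",*(l[2:]+15*l[:2]*np.sign(-l[1])),86)
print("lever dir",np.arctan2(b[1]-a[1],b[0]-a[0]), "line y at x=527:",a[1]+(527-a[0])*(b-a)[1]/(b-a)[0])
r2=np.zeros_like(reg);r2[185:250,410:445]=1
br=(r2&(hsv[...,1]>130)&(hsv[...,2]>80)).astype(np.uint8)
k,lab,st,c=cv2.connectedComponentsWithStats(br)
C=[(st[i].tolist(),c[i]) for i in range(1,k) if st[i,4]>8];[print(*x) for x in C]
C.sort(key=lambda x:x[1][1]);p,q=ray("top",*C[0][1],34),ray("top",*C[-1][1],34);print("pipe dir",np.arctan2(p[1]-q[1],p[0]-q[0]))
E
python3 lev.py
```

```text
dark n 201 [1.7339440e-01 9.8485249e-01 4.2742072e+02 1.9376321e+02]
lever dir 0.0 line y at x=527: nan
[418, 193, 6, 6, 29] [420.4137931  195.10344828]
[420, 209, 15, 19, 120] [425.225      219.25833333]
[427, 238, 11, 7, 58] [431.9137931  241.39655172]
pipe dir 0.19478445125784796lev.py:9: RuntimeWarning: invalid value encountered in scalar divide
  print("lever dir",np.arctan2(b[1]-a[1],b[0]-a[0]), "line y at x=527:",a[1]+(527-a[0])*(b-a)[1]/(b-a)[0])
```

Run:
```python
from h import *
t=cv2.imread("pics/top0.png");hsv=cv2.cvtColor(t,cv2.COLOR_BGR2HSV)
for nm,x0,x1 in(("long",410,445),("short",325,352)):
    reg=np.zeros(t.shape[:2],bool);reg[180:250,x0:x1]=1
    br=(reg&(hsv[...,1]>110)&(hsv[...,2]>60)).astype(np.uint8)
    k,lab,st,c=cv2.connectedComponentsWithStats(br)
    C=sorted([(c[i],st[i].tolist()) for i in range(1,k) if st[i,4]>8],key=lambda q:q[0][1]);print(C)
    p,q=[ray("top",*C[i][0],34) for i in(0,-1)];print(nm,"pipe dir",np.arctan2(p[1]-q[1],p[0]-q[0]),"mid",(p+q)/2)
l=np.array([.1734,.98485,427.42,193.76])
a,b=ray("top",*(l[2:]+15*l[:2]),86),ray("top",*(l[2:]-15*l[:2]),86)
print("lever dir",np.arctan2(b[1]-a[1],b[0]-a[0]),"line y at 527",a[1]+(527-a[0])*(b-a)[1]/(b-a)[0])
```

```text
[(array([422.1969697 , 194.87878788]), [417, 192, 12, 7, 66]), (array([424.94230769, 210.36538462]), [420, 208, 12, 6, 52]), (array([427.7  , 224.375]), [422, 221, 13, 8, 80]), (array([431.47887324, 241.26760563]), [426, 238, 12, 7, 71])]
long pipe dir 0.14805347607518365 mid [ 529.15052168 -290.85004348   34.        ]
[(array([337.04545455, 191.22727273]), [332, 188, 11, 8, 66]), (array([337.95 , 206.525]), [333, 204, 13, 7, 40]), (array([340.12195122, 220.59756098]), [334, 216, 13, 9, 82]), (array([342.04166667, 238.04166667]), [337, 235, 11, 7, 72])]
short pipe dir 0.09416055412366953 mid [540.17166734 -45.91597486  34.        ]
lever dir 0.122628791577393 line y at 527 -288.9388431797752
```

The lever is at 0.123 rad and the pipe at 0.148, which agrees within pixel error, and it stalled hard on the stop. The cock is open. Next is the pointer.

>>> carry_out --pt "0 4 0 0 0 0" --pt "0 8 0 0 0 0" --pt "0 12 0 0 0 0" --pt "0 15 0 0 0 0" --pt "0 15.6 0 0 0 0" --pt "0 15.6 0 0 0 0" --pt "0 15.6 0 0 0 0"

```text
clock: 9.75
eef_pos: [567.8, 237.3, 91.1]
tcp_rot: [-1.211, -1.211, 1.207]
force: [0.0, 0.3, 0.4]
opening: 0.0
```

Run:
```python
from h import *
o=r.get_obs();print(o["eef_pos"],o["force"])
O=np.array([510,212]);p0=o["eef_pos"][:2]
for a in np.linspace(-0.2,-1.5,21):
    n=np.array([-np.sin(a),np.cos(a)]);h=7+11*abs(n[0])+14.5*abs(n[1])
    p=O+50*np.array([np.cos(a),np.sin(a)])+h*n-p0
    print(round(a,2),"x %.1f z %.1f"%(p[1]/10,-p[0]/10))
```

```text
[567.75082535 237.25410264  91.12521229] [0.04637022 0.29498216 0.42437374]
-0.2 x -1.2 z 0.4
-0.26 x -1.5 z 0.3
-0.33 x -1.8 z 0.3
-0.4 x -2.2 z 0.2
-0.46 x -2.5 z 0.2
-0.52 x -2.9 z 0.2
-0.59 x -3.2 z 0.2
-0.66 x -3.6 z 0.3
-0.72 x -3.9 z 0.4
-0.78 x -4.3 z 0.5
-0.85 x -4.6 z 0.6
-0.92 x -5.0 z 0.8
-0.98 x -5.3 z 1.0
-1.04 x -5.7 z 1.2
-1.11 x -6.0 z 1.5
-1.18 x -6.3 z 1.7
-1.24 x -6.5 z 2.1
-1.3 x -6.8 z 2.4
-1.37 x -7.0 z 2.8
-1.44 x -7.2 z 3.1
-1.5 x -7.4 z 3.5
```

>>> carry_out --pt "-0.6 0.2 0.3 0 0 0" --pt "-1.2 0.2 0.4 0 0 0" --pt "-1.8 0.2 0.3 0 0 0" --pt "-2.2 0.2 0.2 0 0 0" --pt "-2.5 0.2 0.2 0 0 0" --pt "-2.9 0.2 0.2 0 0 0" --pt "-3.2 0.2 0.2 0 0 0" --pt "-3.6 0.2 0.3 0 0 0" --pt "-3.9 0.2 0.4 0 0 0" --pt "-4.3 0.2 0.5 0 0 0" --pt "-4.6 0.2 0.6 0 0 0" --pt "-5.0 0.2 0.8 0 0 0"

```text
clock: 10.95
eef_pos: [558.6, 187.1, 87.3]
tcp_rot: [-1.21, -1.21, 1.209]
force: [1.5, 1.8, -0.4]
opening: -0.002
```

>>> carry_out --pt "-0.3 0 0.2 0 0 0" --pt "-0.7 0 0.4 0 0 0" --pt "-1.0 0 0.7 0 0 0" --pt "-1.3 0 0.9 0 0 0" --pt "-1.5 0 1.3 0 0 0" --pt "-1.8 0 1.6 0 0 0" --pt "-2.0 0 2.0 0 0 0" --pt "-2.0 0 2.0 0 0 0"

```text
clock: 11.75
eef_pos: [537.6, 166.8, 87.3]
tcp_rot: [-1.209, -1.208, 1.21]
force: [0.5, 0.2, 0.4]
opening: -0.004
```

Run:
```python
from h import *
t=shot("top");s=shot("scene")
z=lambda i,x,y,w,h:cv2.resize(i[y:y+h,x:x+w],(400,300),interpolation=cv2.INTER_CUBIC)
cv2.imwrite("pics/z4.png",np.hstack([z(t,198,180,100,75),z(s,340,165,100,75)]))
```

```text
(no output)
```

View pics/z4.png

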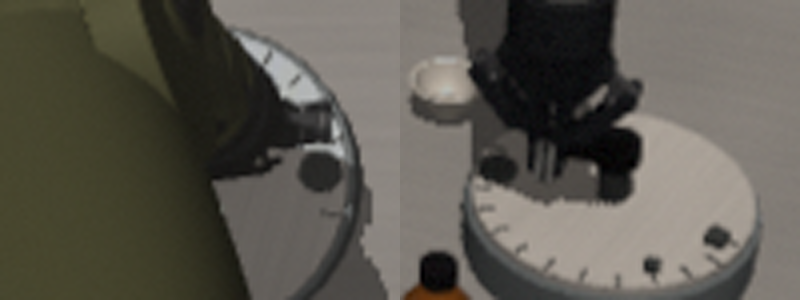

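The arm hides the pointer in the top view, so I'll back off, rise and look.

>>> carry_out --pt "0.3 0 -1.5 0 0 0" --pt "0.5 0 -3 0 0 0" --pt "0.5 -4 -3 0 0 0" --pt "2 -8 -3 0 0 0" --pt "4 -12 -3 0 0 0" --pt "7 -15.8 -3 0 0 0" --pt "9 -15.8 -3 0 0 0" --pt "9 -15.8 -3 0 0 0"

```text
clock: 12.65
eef_pos: [568.6, 259.7, 245.9]
tcp_rot: [-1.208, -1.213, 1.21]
force: [0.3, -0.2, -0.1]
opening: 0.001
```

Run:
```python
from h import *
t=shot("top");s=shot("scene");cv2.imwrite("pics/top5.png",t);cv2.imwrite("pics/scene5.png",s)
z=lambda i,x,y,w,h:cv2.resize(i[y:y+h,x:x+w],(400,300),interpolation=cv2.INTER_CUBIC)
cv2.imwrite("pics/z5.png",np.hstack([z(t,218,190,80,60),z(s,345,180,80,60)]))
```

```text
(no output)
```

View pics/z5.png

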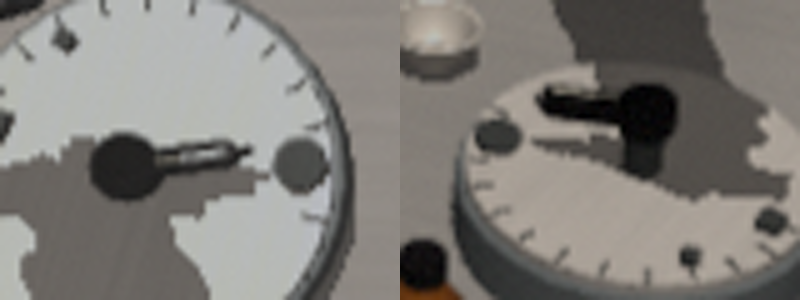

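The pointer now aims a little short of (above) the stud: in the top view the tip is at about (268.2,220.2), the hub at (243.4,223.2) and the stud at (278,223.2). Now the angles.

```bash
cat > ptr.py <<'E'
from h import *
import sys
def ana(t,hub,tip,stud,dial=None):
    O=ray("top",*hub,102)[:2];Od=np.array([510.1,214.2])
    T=ray("top",*tip,91)[:2];S=ray("top",*stud,58)[:2]
    for nm,o in(("hub",O),("dial",Od),("mean",(O+Od)/2)):
        f=lambda p:np.arctan2(*(p-o)[::-1]);print(nm,o.round(1),"tip",(T-o).round(1),"r %.1f"%np.hypot(*(T-o)),"ptr %.3f stud %.3f r %.1f need %.3f"%(f(T),f(S),np.hypot(*(S-o)),f(S)-f(T)))
def blob(t,x0,y0,x1,y1,th):
    g=cv2.cvtColor(t,cv2.COLOR_BGR2GRAY)[y0:y1,x0:x1].astype(float);w=np.clip(th-g,0,None);yy,xx=np.mgrid[y0:y1,x0:x1];return (w*xx).sum()/w.sum(),(w*yy).sum()/w.sum()
t=cv2.imread(sys.argv[1])
stud=blob(cv2.imread("pics/top0.png"),271,216,286,230,110);hub=blob(cv2.imread("pics/top0.png"),234,218,250,231,55)
print("stud px",stud,"hub px",hub);tip=tuple(map(float,sys.argv[2:4]));ana(t,hub,tip,stud)
g=cv2.cvtColor(t,cv2.COLOR_BGR2GRAY);print(g[215:227,250:272])
E
python3 ptr.py pics/top5.png 268 220.4
python3 - <<'E'
import sys;sys.path.insert(0,'.')
from h import *
print(px2((243.3,223.2),(394.2,202.4)),px2((268.2,220.4),(373.5,199.3)),px2((278,223),(364.5,207.3)))
E
```

```text
stud px (np.float64(278.34694323144106), np.float64(222.83951965065503)) hub px (np.float64(243.2833539859562), np.float64(223.48946716232962))
hub [509.1 210.1] tip [  9.  -63.3] r 63.9 ptr -1.429 stud -1.506 r 86.8 need -0.077
dial [510.1 214.2] tip [  8.  -67.4] r 67.8 ptr -1.452 stud -1.520 r 90.9 need -0.067
mean [509.6 212.2] tip [  8.5 -65.3] r 65.9 ptr -1.441 stud -1.513 r 88.8 need -0.072
[[184 183 184 185 185 182 183 184 184 184 184 184 184 184 183 184 184 184
  184 184 184 184]
 [183 184 184 184 183 183 184 184 184 183 184 184 183 184 182 184 184 183
  184 185 184 184]
 [183 183 184 184 184 183 183 183 184 184 161 157 156 160 181 184 184 184
  184 183 184 185]
 [184 184 184 159 137 134 136 124 117 116  95  93  94  96 121 177 184 160
  180 183 184 184]
 [122 116 115  93  72  70  71  58  48  47  66  93 100  67  57 111 116  94
  131 178 184 184]
 [ 47  37  35  41  89  96  95 123 151 154 158 137 117  77  51  43  37  39
  122 178 185 184]
 [ 75  89  92  92 131 114 111 123 125 118 117  97  80  60  45  37 111 150
  168 182 184 184]
 [ 69  74  70  69  92  77  76  76  60  48  43  43  41  39  37  78 163 182
  184 184 184 184]
 [ 45  41  37  36  39  39  39  38  38  38  42  51  53  53  81  99 132 136
  137 178 185 184]
 [ 34  34  34  40  51  52  51  66  83  85  87  86  89  89 100 100 102 101
  101 132 136 137]
 [ 39  79  82  85  89  88  88  94 100 100 100  99 100 100 101 102 102 101
  101 103 103 103]
 [ 69  95  98 100  99 100  98 100 101 100  99  98 101 101 101 101 101 101
  102 156 163 163]]
[510.75322983 214.71209829  88.80228525] [517.25880347 150.76793193  88.48160003] [514.5956588  127.18190559  50.02173064]
```

The pointer needs about 0.075 rad more, roughly 4 mm at the contact point. I'll go back down and nudge it.

>>> carry_out --pt "-4 4 0 0 0 0" --pt "-8.5 8 0 0 0 0" --pt "-8.5 12 0 0 0 0" --pt "-8.5 15.8 0 0 0 0" --pt "-8.5 15.8 0 0 0 0" --pt "-8.8 15.8 1.5 0 0 0" --pt "-9 15.8 2.6 0 0 0" --pt "-9 15.8 3.0 0 0 0" --pt "-9 15.8 3.2 0 0 0" --pt "-9 15.8 3.4 0 0 0" --pt "-9 15.8 3.4 0 0 0"

```text
clock: 13.85
eef_pos: [535.7, 167.7, 88.3]
tcp_rot: [-1.211, -1.212, 1.208]
force: [2.1, -1.0, 1.0]
opening: 0.001
```

>>> carry_out --pt "0.3 0 -1.5 0 0 0" --pt "0.5 0 -3.4 0 0 0" --pt "0.5 -4 -3.4 0 0 0" --pt "2 -8 -3.4 0 0 0" --pt "4 -12 -3.4 0 0 0" --pt "7 -15.8 -3.4 0 0 0" --pt "11 -15.8 -3.4 0 0 0" --pt "14 -15.8 -3.4 0 0 0" --pt "14 -15.8 -3.4 0 0 0"

```text
clock: 14.75
eef_pos: [567.7, 311.3, 245.1]
tcp_rot: [-1.205, -1.213, 1.211]
force: [-0.4, -0.4, -0.2]
opening: -0.002
```

Run:
```python
from h import *
t=shot("top");s=shot("scene");cv2.imwrite("pics/top6.png",t);cv2.imwrite("pics/scene6.png",s)
z=lambda i,x,y,w,h:cv2.resize(i[y:y+h,x:x+w],(400,300),interpolation=cv2.INTER_CUBIC)
cv2.imwrite("pics/z6.png",np.hstack([z(t,218,190,80,60),z(s,345,180,80,60)]))
```

```text
(no output)
```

View pics/z6.png

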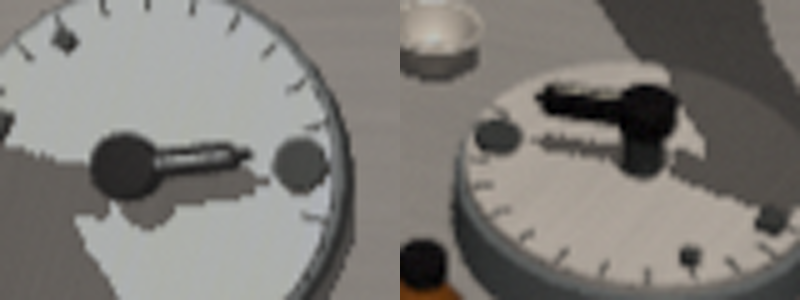

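The pointer moved only slightly; the tip is at about (268.2,220.8). I'll measure the arm's direction against the stud more exactly.

```bash
cat > m.py <<'E'
from h import *
import sys
stud=np.array([278.35,222.84]);S=ray("top",*stud,58)[:2]
Os={"hub102":ray("top",243.28,223.49,102)[:2],"dial":np.array([510.1,214.2])}
for f in sys.argv[1:]:
    g=cv2.cvtColor(cv2.imread(f),cv2.COLOR_BGR2GRAY).astype(float)
    # outer arm edges at half level between bg and dark, per column 
    P=[]
    for u in range(262,269):
        c=g[214:229,u]; k=[i for i in range(15) if c[i]<75]
        P.append((u,k[0]+214 if k else None,k[-1]+214 if k else None))
    y,x=np.mgrid[214:229,265:269];w=np.clip(75-g[214:229,265:269],0,None);tip=((w*x).sum()/w.sum(),(w*y).sum()/w.sum())
    T=ray("top",*tip,91)[:2];print(f,"tip px",np.round(tip,2),P)
    for k,o in Os.items():
        q=lambda p:np.arctan2(*(p-o)[::-1]);print("  ",k,"ptr %.3f stud %.3f need %.3f rtip %.1f"%(q(T),q(S),q(S)-q(T),np.hypot(*(T-o))))
E
python3 m.py pics/top5.png pics/top6.png
```

```text
pics/top5.png tip px [265.76 220.26] [(262, 222, 223), (263, 219, 223), (264, 219, 222), (265, 220, 221), (266, 220, 220), (267, 220, 220), (268, None, None)]
   hub102 ptr -1.408 stud -1.506 need -0.098 rtip 58.1
   dial ptr -1.435 stud -1.520 need -0.085 rtip 62.0
pics/top6.png tip px [265.61 221.23] [(262, 219, 223), (263, 219, 223), (264, 220, 223), (265, 220, 223), (266, 220, 221), (267, 220, 221), (268, None, None)]
   hub102 ptr -1.452 stud -1.506 need -0.054 rtip 57.4
   dial ptr -1.476 stud -1.520 need -0.044 rtip 61.3
```

It needs about 0.045 rad more, which is 2 to 2.5 mm past the last contact position.

>>> carry_out --pt "-5 0 0 0 0 0" --pt "-9 4 0 0 0 0" --pt "-13.5 8 0 0 0 0" --pt "-13.5 12 0 0 0 0" --pt "-13.5 15.8 0 0 0 0" --pt "-13.5 15.8 0 0 0 0" --pt "-13.8 15.8 1.5 0 0 0" --pt "-14 15.8 2.8 0 0 0" --pt "-14 15.8 3.3 0 0 0" --pt "-14 15.8 3.5 0 0 0" --pt "-14 15.8 3.63 0 0 0" --pt "-14 15.8 3.63 0 0 0"

```text
clock: 16.05
eef_pos: [533.6, 167.8, 88.5]
tcp_rot: [-1.211, -1.212, 1.208]
force: [2.7, -0.5, 1.9]
opening: 0.003
```

>>> carry_out --pt "0.3 0 -1.5 0 0 0" --pt "0.5 0 -3.6 0 0 0" --pt "0.5 -4 -3.6 0 0 0" --pt "2 -8 -3.6 0 0 0" --pt "4 -12 -3.6 0 0 0" --pt "7 -15.8 -3.6 0 0 0" --pt "11 -15.8 -3.6 0 0 0" --pt "14 -15.8 -3.6 0 0 0" --pt "14 -15.8 -3.6 0 0 0"

```text
clock: 16.95
eef_pos: [567.4, 311.3, 245.0]
tcp_rot: [-1.205, -1.212, 1.212]
force: [0.3, -0.5, 0.7]
opening: 0.002
```

```bash
python3 - <<'E'
from h import *
t=shot("top");s=shot("scene");cv2.imwrite("pics/top7.png",t);cv2.imwrite("pics/scene7.png",s)
z=lambda i,x,y,w,h:cv2.resize(i[y:y+h,x:x+w],(400,300),interpolation=cv2.INTER_CUBIC)
cv2.imwrite("pics/z7.png",np.hstack([z(t,218,190,80,60),z(s,345,180,80,60)]))
E
python3 m.py pics/top7.png
```

```text
pics/top7.png tip px [265.65 222.01] [(262, 220, 224), (263, 220, 224), (264, 220, 224), (265, 221, 224), (266, 221, 222), (267, 221, 222), (268, None, None)]
   hub102 ptr -1.488 stud -1.506 need -0.018 rtip 57.3
   dial ptr -1.509 stud -1.520 need -0.010 rtip 61.3
```

View pics/z7.png

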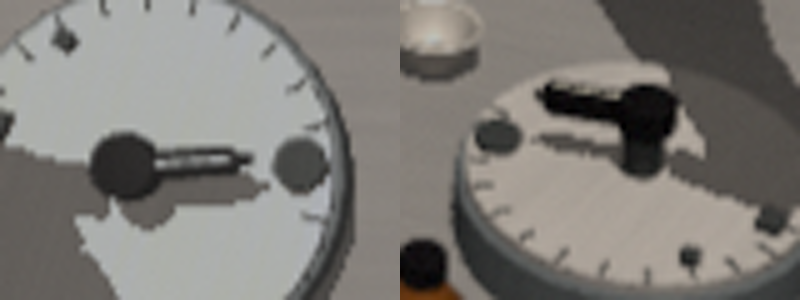

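```bash
python3 ptr.py pics/top7.png 268.3 221.7 | head -4
python3 - <<'E'
from h import *
# arm centreline from outer half-level edges in the lit arm section, columns 252..266
for f in("pics/top5.png","pics/top6.png","pics/top7.png"):
    g=cv2.cvtColor(cv2.imread(f),cv2.COLOR_BGR2GRAY).astype(float);P=[]
    for u in range(252,262):
        c=g[212:232,u];d=np.flatnonzero(c<65);i,j=d[0],d[-1]
        top=i-1+(c[i-1]-110)/(c[i-1]-c[i]) if c[i-1]>110 else i-1-(110-c[i-1])/(c[i-2]-c[i-1])
        bot=j+.5+ (70-c[j])/(c[j+1]-c[j]) -.5
        P.append((u,212+(top+bot)/2))
    l=cv2.fitLine(np.float32(P),cv2.DIST_L2,0,.01,.01).ravel()
    a,b=ray("top",*(l[2:]-5*l[:2]),98),ray("top",*(l[2:]+5*l[:2]),98);d=(b-a)*np.sign(l[0])
    print(f,"arm dir %.3f"%np.arctan2(d[1],d[0]),"mid",ray("top",*l[2:],98)[:2].round(1))
E
```

```text
stud px (np.float64(278.34694323144106), np.float64(222.83951965065503)) hub px (np.float64(243.2833539859562), np.float64(223.48946716232962))
hub [509.1 210.1] tip [  5.5 -64.1] r 64.4 ptr -1.485 stud -1.506 r 86.8 need -0.021
dial [510.1 214.2] tip [  4.5 -68.2] r 68.4 ptr -1.504 stud -1.520 r 90.9 need -0.015
mean [509.6 212.2] tip [  5.  -66.2] r 66.4 ptr -1.495 stud -1.513 r 88.8 need -0.018
pics/top5.png arm dir -1.501 mid [513.4 176.1]
pics/top6.png arm dir -1.594 mid [513.  176.1]
pics/top7.png arm dir -1.285 mid [511. 176.]
```

The remaining error is about 0.017 rad (1.5 mm at the stud), which is within measurement noise. Last, I'll check that nothing else moved, then hand in.

Run:
```python
from h import *
a,b=cv2.imread("pics/top0.png"),cv2.imread("pics/top7.png")
for n,(x,y,w) in dict(bowl=(307,272,14),dish=(391,277,16),tin=(390,146,14),shaker=(309,155,12),sauce=(275,154,14),cup=(499,209,20),tongs=(160,225,30),shortcock=(336,214,22),longlever_expect=(430,205,30)).items():
    d=cv2.absdiff(a,b).max(2)[y-w:y+w,x-w:x+w];print(n,(d>40).sum())
o=r.get_obs();print(o["clock"],o["force"]);print(r.sign_off())
```

```text
bowl 0
dish 0
tin 0
shaker 0
sauce 0
cup 0
tongs 468
shortcock 0
longlever_expect 503
17.05 [-0.28086417  0.08064412 -0.35397526]
the job is handed in; nothing more can be done
None
```

The gas cock is fully open and the pointer aims at the large stud. I handed the job in at 17 s with the gripper clear of everything.

- **Gas cock:** I pushed the long lever clockwise until it stalled on its stop, with the force rising from 4 to 18 N. Afterwards the picture put the lever at 0.123 rad and the pipe at 0.148 rad, which agrees within pixel error.
- **Pointer:** I moved it only after that, with one sweep and two small nudges. The last readings from the tip left 0.010 to 0.021 rad to go, about 1.5 mm at the stud. A fit along the pointer's arm was too noisy to use (−1.29 to −1.59 rad), so the tip readings are what I relied on.
- **Everything else:** the before and after pictures show no change at the bowl, dish, tin, shaker, sauce, skewer cup or short-lever cock.
- **Unconfirmed:** the check flagged a change around the tongs. It is probably the arm or its shadow in that part of the picture, since the gripper never went down near them, but I did not look again to confirm it.

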